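# Free the seized retaining bolt and take the brush roller off its spindle

## Robot

A 6-joint arm with a two-finger parallel gripper is mounted at the origin on the work surface. World frame = base frame: x ahead of the robot, y to its left, z up, the work surface at z = 0. Lengths are in m, angles in rad, forces in N, time in s.
With the tool pointing down it reaches from about 0.3 to 0.875 m from the base axis. Payload 6.4 kg.
Tool frame: the origin (TCP) lies at the centre of the arm's flange, where the gripper is bolted on; the fingertips stand 173 mm ahead of it and the grasp point (between the pads) lies 155 mm ahead of it; z points along the fingers, x is the direction in which the jaws open and shut, and the axes are right-handed (so a half turn about z gives the same grasp; the last joint's range is limited). The gripper opens to 85 mm and grips with 20 to 120 N. Pads are 22 mm wide; open, the fingers measure 114 mm over their backs; the gripper's body (76 mm by 85 mm) begins 54 mm behind the grasp point. The pads swing forward as they close: fully open they stand 13 mm farther back than shut.
Start: joints at [-1.309, 0.181, 1.607, -0, 1.354, -0.206], TCP at [0.259, -0.513, 0.405] pointing down, gripper open.
Joint ranges: [-2.99, 2.99], [-0.89, 2.07], [0.3, 2.58], [-1.14, 4.28], [0, 2.63], [-3.12, 3.12]. Speed limits (rad/s): [2.57, 2.57, 3.01, 3.14, 3.14, 3.14].

## Interface

Orientations are given as a unit quaternion [w, x, y, z].
In Python, from bench import ctrl gives the robot as it stands. The module is installed in compiled form; this text tells all that it offers.
- The arm moves only by the tool move_arm, never from a script. Its argument "moves" is a list of rows, each an object of numbers: "gripper": the opening in per cent of the stroke, from 0 (shut) to 100 (fully open); "x", "y", "z": the shift along the tool's x, y, z in cm; "roll": the turn about the tool's z in degrees. In form: [{"gripper": .., "x": .., "y": .., "z": .., "roll": ..}, ...]. A call has 1 to 5 rows; each row shifts and turns the commanded pose from where the row before left it, along the tool's axes as they then stand; what a row does not reach is not made up. A row lasts 1/8 s, in which the tool goes at most 62.5 mm and 10.7 degrees, less where a joint would pass 70% of its speed; a pose out of reach is approached as far as the arm can. A call is refused whole if a number of a shift passes 6.25 or a number of a turn 10.7, either way. A call with a gripper value outside its range is refused whole. The fingers move at their own pace and stop on an object; the grip force is fixed at half the most. Time passes only in rows, so rows that do not move let the fingers close. It gives the time, the measured TCP pose, the force and the opening at its end, in the units of the state.
- ctrl.get_obs(): the state, without advancing time (a new reading comes with each control period).
- ctrl.camera(name): name is "scene" or "top" or "wrist"; returns a dict with "img" (420x560x3 uint8, red, green, blue), "fx", "fy", "cx", "cy" (pixels), "world_from_camera" (4x4, takes a point from camera to world coordinates); the wrist camera has in their place "tool_from_camera" (4x4, takes a point from camera to tool coordinates, whose origin is the TCP and whose axes are the tool frame's). Camera axes: x right, y up, looking along -z (the intrinsics and any distortion apply to the point x, -y, -z); pixel columns grow to the right and rows downward; lengths in m; the calibration is good to about 2 mm. A picture is of the moment at which its call begins: read the wrist's pose just before it. There is no depth.
- ctrl.hand_in(): hands the job in, once; it reports no verdict.
The state is a dict: "time_s": time; "q": joint angles; "dq": joint speeds; "joint_efforts": joint torques, N m; "eef_pos": TCP position; "eef_rot": TCP orientation; "wrist_force": force on the tool from outside, world axes, zero at the start; "torque": the same for the moment, N m; "opening": opening from 0.0 (shut) to 1.0 (fully open).
Only numpy, scipy, OpenCV 4.12 (cv2) and the standard library are available. Lean on these libraries where they do the work, as an engineer would, in place of code of your own. Each camera call takes 0.05 s, during which the arm holds its last target. There are 200 camera calls.

## Task

The rusted slide bolt that keeps the brush roller on the spindle of the service stand is seized: work it back and forth in short strokes until it runs, and draw it out fully. Then slide the roller off the open end of the spindle and lay it down in the empty parts tray, without dropping it; leave the bolt drawn and the other things on the bench where they are.

Things in the scene. Friction and masses are not known exactly. Their poses are not given: they have to be found in the camera images.
- stand: service stand, fixed: base plate 205 x 205 x 10 mm, origin on the table right below the roller as found, z up. A gear block (90 mm high, x -40 to 40, y -110 to -70 mm) carries a level spindle along the stand's y. The bolt housing is a grey box at x 50 to 150, y 50 to 94 mm, top 75 mm above the table. The bolt slides along the stand's x.
- spindle_end (a point): centre of the free open end of the steel spindle (16 mm diameter, axis 60 mm above the table), at x = 0, y = +62 mm in the stand's frame; the spindle runs from here along the stand's -y into the gear block
- bolt_tip (a point): end of the rust-brown slide bolt, a 12 x 12 mm bar along the stand's x at y = 72 mm, 58 mm above the table. While in, it crosses in front of the spindle's open end and keeps the roller on; fully out it leaves the way free. It is seized: pulling harder does not help, but pushing it back until it stops dead, then pulling again, does; it rubs with 7 to 10 N.
- bolt (a joint): how far the bolt is drawn, m: 0 all the way in, 0.060 all the way out (towards the stand's +x); found at 0.007 to 0.012, stays where left. A pull stops dead at 0.017 to 0.024 and a push at 0 to 0.002 (25 N at the bolt is ample to feel it). Each pull after a full push stops about 1.5 mm farther out; after an unknown number (two to five) of dead pulls it runs freely to the end.
- bolt_grip (a point): where to grip the bolt's upright steel handle: 14 mm thick along the stand's x, 26 mm wide along its y; this point is 103 mm above the table, the handle's top 124 mm; it stands 49 mm above the housing. It moves with the bolt; at bolt = 0 it is at x = 72, y = 72 mm in the stand's frame.
- roller_mid (a point): centre of the dark grey brush roller: a tube 116 mm long (its y axis), 38 mm outer and 21 mm bore diameter, 0.13 to 0.21 kg, with low ribs. Found hanging on the spindle with 2.5 mm play all round, its centre about 57.5 mm above the table; comes off only along the stand's +y, clear when its centre has moved about 120 mm.
- tray: empty grey open parts tray, fixed: 140 mm (its x) by 180 mm (its y), walls 4 mm thick and 30 mm high, floor 4 mm thick. Origin under its centre on the table, z up. The roller lying in it has its centre about 23 mm above the table.
- screwdriver: bystander: screwdriver 180 mm long lying near the stand, origin on the table
- brush: bystander: brush 170 mm long, origin on the table
- motor: bystander: small black motor with a yellow band, 49 mm diameter, 56 mm tall, standing beside the stand, origin on the table
- wheel: bystander: black ribbed drive wheel lying flat, 76 mm diameter, 30 mm high, beside the tray, origin on the table
- pliers: bystander: red-handled pliers, 165 mm long, 18 mm high, origin on the table
- cutters: bystander: yellow-handled pliers, 165 mm long, 18 mm high, origin on the table
- caster: bystander: caster with a ball, 44 mm diameter, 36 mm high, origin on the table
Mind the look-alikes: they are no part of the job. Of the things that look like the part that bears roller_mid, the largest one is meant.

How it is judged:
On the way, in this order (a step that is already met when the one before it is completed fails the run):
1. the bolt is drawn out fully (more than 52 mm of its 60 mm) (value of joint bolt above 0.052 m), for 0.2 s.
2. the roller is clear of the spindle's open end (y of roller_mid in the frame of stand above 0.122 m), for 0.1 s.
At the end, for the whole second after the job is handed in: The bolt is still drawn more than 52 mm, and the roller lies flat on the floor of the tray, inside its walls (centre within 55 mm along the tray's x and 65 mm along its y of the tray's centre and 15 to 32 mm above the table), at rest (value of joint bolt above 0.052 m and x of roller_mid in the frame of tray between -0.055 and 0.055 m and y of roller_mid in the frame of tray between -0.065 and 0.065 m and z of roller_mid in the frame of tray between 0.015 and 0.032 m and linear speed of roller below 0.03 m/s); the robot touches nothing.
It fails at once if a bystander was moved by more than 25 mm (distance of any of screwdriver, brush, motor, wheel, pliers, cutters, caster from where it was at the start of the episode above 0.025 m).
It fails at once if the roller was let go in the air, its centre more than 65 mm above the table (y of roller_mid in the frame of stand above 0.122 m and height (world z) of roller_mid above 0.065 m and contact force between the fingers and roller below 0.2 N).
It also fails if it takes over 64 s, if anything falls off the work surface, if the arm or the gripper's body presses on something with over 40 N, if the wrist force passes 120 N, or if a joint passes its speed limit or range.

## Working session

There is one attempt and no reset: what is moved stays moved. The work goes in short steps, Python scripts to look and compute and a tool call to move; the robot and the scene stay as the last step left them, time stands still between calls to the robot, and variables do not carry over. Pictures are saved under pics/ and viewed, about 8 in all and at most 12, crops included, and the job is handed in when it is done.

Besides the shell and the picture viewer there is one more tool, called after "Emit:" by a JSON object that holds its "api" and its "payload", one argument or row to a line. move_arm: Moves the arm, as the interface text tells. Its arguments: {"type":"object","properties":{"moves":{"type":"array","items":{"type":"object","properties":{"gripper":{"type":"number"},"x":{"type":"number"},"y":{"type":"number"},"z":{"type":"number"},"roll":{"type":"number"}}}}},"required":["moves"]}

```bash
mkdir -p pics
python3 - <<'E'
from bench import ctrl
import cv2,numpy as np
o=ctrl.get_obs();print({k:np.round(v,3) for k,v in o.items()})
for n in("scene","top"):
    c=ctrl.camera(n);cv2.imwrite(f"pics/{n}0.png",cv2.resize(c["img"][:,:,::-1],(800,600),interpolation=cv2.INTER_CUBIC))
    np.save(n+"0.npy",c,allow_pickle=True)
    print(n,[k for k in c],c["fx"],c["fy"],c["cx"],c["cy"],np.round(c["world_from_camera"],4).tolist())
E
```

```text
{'time_s': np.float64(0.0), 'q': array([-1.309,  0.182,  1.608,  0.   ,  1.354, -0.206]), 'dq': array([-0.001, -0.002,  0.   ,  0.   ,  0.   , -0.001]), 'joint_efforts': array([-1.0000e-03, -4.4487e+01, -3.5134e+01, -0.0000e+00,  9.0000e-03,
       -0.0000e+00]), 'eef_pos': array([ 0.259, -0.513,  0.404]), 'eef_rot': array([-0.001,  0.852, -0.524, -0.001]), 'wrist_force': array([ 0.394, -0.797, -0.441]), 'torque': array([ 0.03 ,  0.005, -0.004]), 'opening': np.float64(0.999)}
scene ['img', 'fx', 'fy', 'cx', 'cy', 'world_from_camera'] 545.7894929763679 545.7894929763679 280.35877514068966 206.6403648113619 [[0.2094, -0.7679, 0.6054, 1.2701], [0.9778, 0.1718, -0.1202, -0.0269], [-0.0117, 0.6171, 0.7868, 1.0658], [0.0, 0.0, 0.0, 1.0]]
top ['img', 'fx', 'fy', 'cx', 'cy', 'world_from_camera'] 415.8590613532037 415.8590613532037 277.5284743313334 214.1143554857617 [[0.0268, 0.9931, -0.1145, 0.434], [-0.9994, 0.029, 0.017, 0.1016], [0.0202, 0.114, 0.9933, 1.0558], [0.0, 0.0, 0.0, 1.0]]
```

View pics/scene0.png

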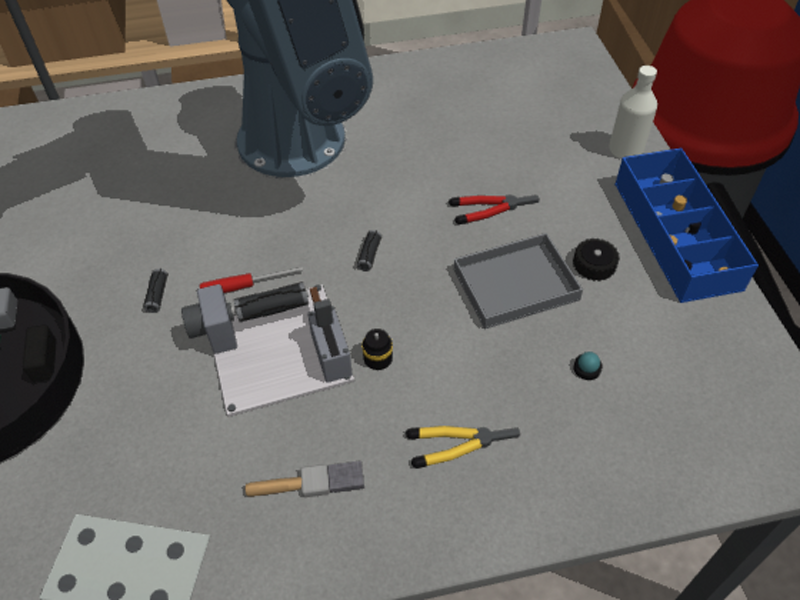

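View pics/top0.png

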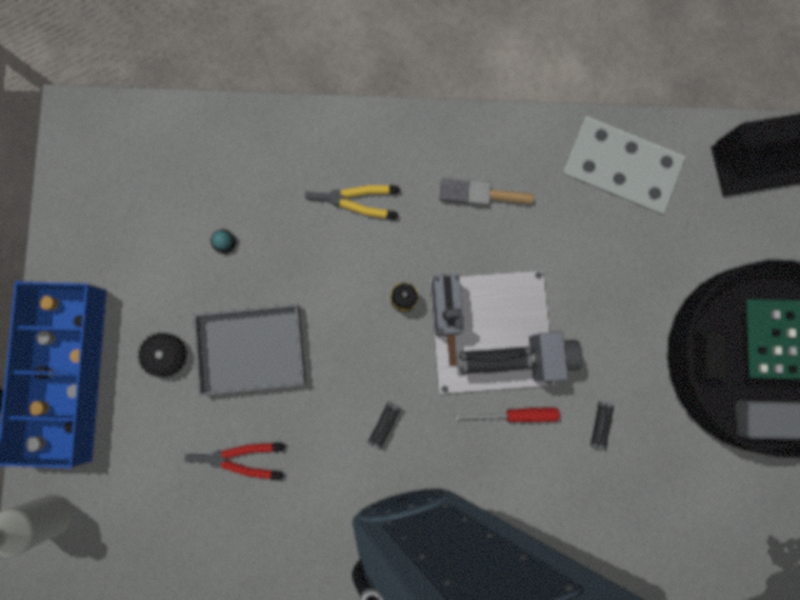

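The pictures show the stand: plate, gear block on the right in the top view, handle near top(452,316), roller near top(495,360). The tray is at top(252,350), with the wheel beside it. I'll crop both views for precise points.

```bash
cat > h.py <<'E'
import numpy as np,cv2
def ray(c,uv):
    M=c["world_from_camera"];d=np.array([(uv[0]-c["cx"])/c["fx"],-(uv[1]-c["cy"])/c["fy"],-1.])
    return M[:3,3],M[:3,:3]@d
def plane(c,uv,z):
    p,d=ray(c,uv);return p+d*(z-p[2])/d[2]
def tri(c1,u1,c2,u2):
    p,d=ray(c1,u1);q,e=ray(c2,u2);s=np.linalg.lstsq(np.c_[d,-e],q-p,rcond=None)[0]
    a,b=p+s[0]*d,q+s[1]*e;return (a+b)/2,np.linalg.norm(a-b)
def proj(c,P):
    M=c["world_from_camera"];x=M[:3,:3].T@(np.asarray(P)-M[:3,3])
    return np.array([c["cx"]+c["fx"]*x[0]/-x[2],c["cy"]+c["fy"]*x[1]/x[2]])
def load(n): return np.load(n+".npy",allow_pickle=True).item()
E
python3 - <<'E'
from h import *
t=load("top0");s=load("scene0")
a=t["img"][180:285,280:420,::-1];b=s["img"][185:295,120:260,::-1]
a=cv2.resize(a,None,fx=4,fy=4,interpolation=cv2.INTER_CUBIC);b=cv2.resize(b,None,fx=5,fy=5,interpolation=cv2.INTER_CUBIC)
cv2.imwrite("pics/tc.png",a);cv2.imwrite("pics/sc.png",b)
# plate mask
im=t["img"].astype(int);m=((im.min(2)>130)).astype(np.uint8)
m[:180]=0;m[290:]=0;m[:,:290]=0;m[:,400:]=0
cs,_=cv2.findContours(m,0,2);c=max(cs,key=cv2.contourArea)
r=cv2.boxPoints(cv2.minAreaRect(c));print(r)
for p in r: print(plane(t,p,.01))
# tray top-rim rectangle
g=cv2.cvtColor(t["img"],cv2.COLOR_RGB2GRAY);m=(g<75).astype(np.uint8);m[:, :132]=0;m[:,225:]=0;m[:200]=0;m[290:]=0
cs,_=cv2.findContours(m,0,2);c=max(cs,key=cv2.contourArea);r=cv2.boxPoints(cv2.minAreaRect(c));print(r)
for p in r: print(plane(t,p,.03))
E
```

```text
[[320.35242 192.87703]
 [380.67212 187.39342]
 [385.4508  239.959  ]
 [325.1311  245.44261]]
[ 0.61234356 -0.02403436  0.01      ]
[ 0.63126023 -0.17875209  0.01      ]
[ 0.49685138 -0.1906753   0.01      ]
[ 0.47879853 -0.0380995   0.01      ]
[[113.629456 244.74588 ]
 [176.80048  185.78624 ]
 [205.49881  216.53445 ]
 [142.32779  275.49408 ]]
[0.46532511 0.48246114 0.03      ]
[0.61598958 0.33685444 0.03      ]
[0.54109306 0.26205595 0.03      ]
[0.3928881  0.40806926 0.03      ]
```

View pics/tc.png

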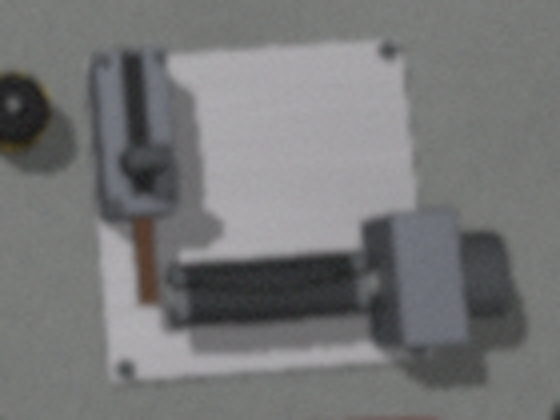

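View pics/sc.png

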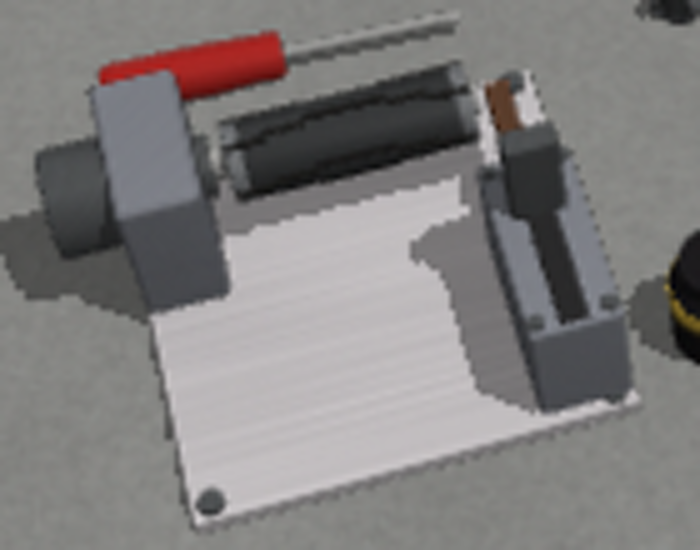

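Crops show: roller tc(170–365, 255–325), handle top tc(145,158), sc quad (500,135)–(563,150), gear block and housing corners clear. I'll fit each thing's pose to these corners in both views.

Run:
```python
from h import *
from scipy.optimize import least_squares
t=load("top0");s=load("scene0")
T=lambda x,y:(t,np.array([280+x/4,180+y/4]));S=lambda x,y:(s,np.array([120+x/5,185+y/5]))
F=lambda c,x,y:(c,np.array([x,y])*.7)
mm=1e-3
def fit(obs,x0):
    def W(p,P):
        a=p[2];return np.array([p[0]+np.cos(a)*P[0]-np.sin(a)*P[1],p[1]+np.sin(a)*P[0]+np.cos(a)*P[1],P[2]])
    f=lambda p:np.concatenate([proj(c,W(p,np.array(P)*mm))-uv for P,(c,uv) in obs])
    r=least_squares(f,x0,loss="soft_l1");print(np.round(r.x,4));print(np.round(f(r.x).reshape(-1,2),1).tolist());return r.x,W
obs=[((40,-110,90),T(458,209)),((40,-70,90),T(390,214)),((-40,-70,90),T(397,347)),((-40,-110,90),T(467,343)),
((-40,-110,90),S(92,88)),((-40,-70,90),S(175,70)),((40,-70,90),S(203,203)),((40,-110,90),S(120,218)),
((150,50,75),S(526,335)),((150,94,75),S(632,305)),((150,50,75),T(165,48)),((50,50,75),T(175,210))]
p,W=fit(obs,[.53,-.1,0])
for n,P in dict(plate1=(153,-103,10),).items():print(n)
# plate corners back in the stand frame
R=np.array([[np.cos(p[2]),-np.sin(p[2])],[np.sin(p[2]),np.cos(p[2])]])
loc=lambda P:np.r_[R.T@(P[:2]-p[:2]),P[2]]*1000
for n,o,z in[("plate+x-y",T(403,40),10),("plate-x+y",T(110,380),10),("plate+x-y s",S(197,522),10),("plate+x+y s",S(638,398),10),
 ("handle s",S(500,135),124),("h",S(552,122),124),("h",S(563,150),124),("h",S(510,165),124),("handle t",T(145,155),124),("tip t",T(148,303),64),
 ("rollerL s top",S(455,68),76),("rollerR top",S(222,125),76),("roll t",T(180,290),60),("roll t",T(362,285),60)]:
    print(n,np.round(loc(plane(o[0],o[1],z*mm)),1))
print("roller R lower/upper tri etc")
x,y=70,90
obs=[((x,y,30),F(t,195,316)),((x,-y,30),F(t,299,307)),((-x,-y,30),F(t,310,386)),((-x,y,30),F(t,203,396)),
((-x,-y,30),F(s,455,262)),((-x,y,30),F(s,546,236)),((x,y,30),F(s,580,288)),((x,-y,30),F(s,485,320))]
q,_=fit(obs,[.5,.3,0])
np.save("poses.npy",[p,q])
for n,o,z in[("motor t",F(t,404,295),.056),("motor s",F(s,377,338),.056),("wheel",F(t,162,354),.03),("driver",F(t,533,414),.02)]:print(n,np.round(plane(*o,z),3))
```

```text
[ 0.4613 -0.0817  0.1049]
[[-1.2, -0.9], [-1.1, -0.8], [0.8, 0.3], [0.4, -0.0], [-1.0, -1.0], [-0.3, -1.8], [0.4, -1.9], [-0.9, -0.3], [1.1, 0.3], [-0.6, 1.0], [-0.8, -0.8], [0.4, 0.3]]
plate1
plate+x-y [ 152.1 -113.8   10. ]
plate-x+y [-47.9  92.2  10. ]
plate+x-y s [ 154.2 -109.3   10. ]
plate+x+y s [154.3  92.8  10. ]
handle s [ 76.5  59.5 124. ]
h [ 76.8  82.8 124. ]
h [ 93.3  83.4 124. ]
h [ 93.8  59.6 124. ]
handle t [ 80.1  71.8 124. ]
tip t [-2.5 70.5 64. ]
rollerL s top [-5.9 53.8 76. ]
rollerR top [ -7.4 -56.   76. ]
roll t [ 3.7 50.3 60. ]
roll t [ -1.8 -59.   60. ]
roller R lower/upper tri etc
[0.4701 0.3322 0.1472]
[[-0.3, -0.6], [-0.1, -2.9], [-1.9, -1.6], [-1.1, 0.4], [-3.4, -1.9], [-2.4, -2.8], [0.3, 0.6], [-1.3, -0.3]]
motor t [0.568 0.072 0.056]
motor s [0.569 0.073 0.056]
wheel [0.458 0.482 0.03 ]
driver [ 0.372 -0.157  0.02 ]
```

```bash
cat >> h.py <<'E'
from scipy.spatial.transform import Rotation as Ro
p,q=np.load("poses.npy")
def w(pose,P):
    a=pose[2];return np.array([pose[0]+np.cos(a)*P[0]-np.sin(a)*P[1],pose[1]+np.sin(a)*P[0]+np.cos(a)*P[1],P[2]])
def plan(o,target,yaw):
    """whole shift in tool axes (cm) with the present orientation, and roll (deg) to bring tool x to yaw (mod pi)"""
    R=Ro.from_quat(np.roll(o["eef_rot"],-1)).as_matrix();d=target-o["eef_pos"]
    y0=np.arctan2(R[1,0],R[0,0]);dy=(yaw-y0+np.pi/2)%np.pi-np.pi/2
    R2=Ro.from_euler("z",dy).as_matrix()@R
    print("tool shift cm",np.round(R.T@d*100,2),"after roll:",np.round(R2.T@d*100,2),"roll deg",round(-np.degrees(dy),2),"tilt",np.round(R[:,2],3),"t",round(o["time_s"],2),"open",round(o["opening"],3),"F",np.round(o["wrist_force"],1))
E
python3 - <<'E'
from h import *
from bench import ctrl
o=ctrl.get_obs();tg=w(p,np.array([.082,.072,.36]));print(tg,o["q"]);plan(o,tg,p[2])
E
```

```text
[ 0.5353575  -0.00153459  0.36      ] [-1.30932783e+00  1.81456872e-01  1.60789058e+00  2.68751435e-06
  1.35379123e+00 -2.06287452e-01]
tool shift cm [-33.2  -47.71   4.45] after roll: [ 32.82 -47.97   4.35] roll deg -69.21 tilt [-0.     0.001 -1.   ] t 0.1 open 0.998 F [ 0.5 -0.1  0.2]
```

Emit:
{"api": "move_arm", "payload": {
  "moves": [
    {"x": -3.3,"y": -4.8,"z": 0.4,"roll": -9.9},
    {"x": -2.5,"y": -5.3,"z": 0.4,"roll": -9.9},
    {"x": -1.5,"y": -5.6,"z": 0.4,"roll": -9.9},
    {"x": -0.5,"y": -5.8,"z": 0.4,"roll": -9.9},
    {"x": 0.5,"y": -5.8,"z": 0.4,"roll": -9.9}
  ]
}}

```text
validation failed for argument at $.mo...
```

Emit:
{"api": "move_arm", "payload": {
  "moves": [
    {"x": 1.5,"y": -5.6,"z": 0.4,"roll": -9.9},
    {"x": 2.4,"y": -5.3,"z": 0.4,"roll": -9.9},
    {"x": 3.3,"y": -4.8,"z": 0.4},
    {"x": 3.3,"y": -4.8,"z": 0.4},
    {"x": 3.3,"y": -4.8,"z": 0.4}
  ]
}}

```text
validation failed for argument at $.mo...
```

Emit:
{"api": "move_arm", "payload": {
  "moves": [
    {"gripper": 70},
    {"gripper": 70}
  ]
}}

```text
validation failed for argument at $.mo...
```

Run:
```python
from h import *
from bench import ctrl
o=ctrl.get_obs();tg=w(p,np.array([.082,.072,.36]));plan(o,tg,p[2])
c=ctrl.camera("wrist");T=np.eye(4);T[:3,:3]=Ro.from_quat(np.roll(o["eef_rot"],-1)).as_matrix();T[:3,3]=o["eef_pos"]
c["world_from_camera"]=T@c["tool_from_camera"];np.save("wr1.npy",c,allow_pickle=True)
im=cv2.resize(c["img"][:,:,::-1],(800,600))
for P,col in[((.082,.072,.124),(0,0,255)),((0,.062,.06),(0,255,0)),((.05,.05,.075),(255,0,0)),((.15,.05,.075),(255,0,0)),((.04,-.07,.09),(255,0,0)),((0,.0,.0765),(0,255,255))]:
    u=proj(c,w(p,P))/.7;cv2.circle(im,(int(u[0]),int(u[1])),4,col,1)
cv2.imwrite("pics/wr1.png",im)
```

```text
tool shift cm [-33.2  -47.71   4.45] after roll: [ 32.82 -47.97   4.35] roll deg -69.21 tilt [-0.     0.001 -1.   ] t 0.1 open 0.998 F [ 0.5 -0.1  0.2]
```

View pics/wr1.png

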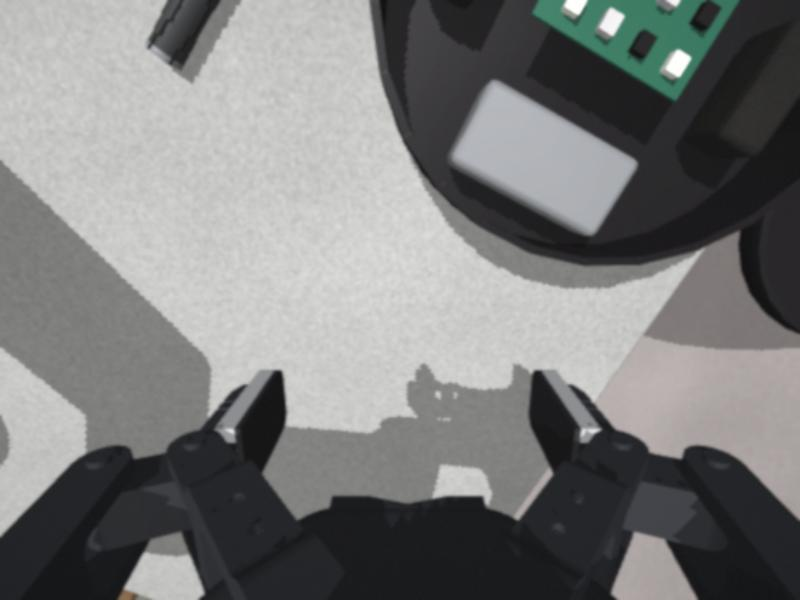

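The moves were refused, since rows apparently need every field, so the picture only shows the start view. I'll resend with full rows.

Emit:
{"api": "move_arm", "payload": {
  "moves": [
    {"gripper": 100,"x": -3.3,"y": -4.8,"z": 0.4,"roll": -9.9},
    {"gripper": 100,"x": -2.5,"y": -5.3,"z": 0.4,"roll": -9.9},
    {"gripper": 100,"x": -1.5,"y": -5.6,"z": 0.4,"roll": -9.9},
    {"gripper": 100,"x": -0.5,"y": -5.8,"z": 0.4,"roll": -9.9},
    {"gripper": 100,"x": 0.5,"y": -5.8,"z": 0.4,"roll": -9.9}
  ]
}}

```text
time_s: 0.78
eef_pos: [0.3985, -0.2554, 0.3845]
eef_rot: [0.0, 0.993, -0.117, 0.0]
wrist_force: [-0.0, -0.3, -0.2]
opening: 1.0
```

Emit:
{"api": "move_arm", "payload": {
  "moves": [
    {"gripper": 100,"x": 1.5,"y": -5.6,"z": 0.4,"roll": -9.9},
    {"gripper": 100,"x": 2.4,"y": -5.3,"z": 0.4,"roll": -9.9},
    {"gripper": 70,"x": 3.3,"y": -4.8,"z": 0.4,"roll": 0},
    {"gripper": 70,"x": 3.3,"y": -4.8,"z": 0.4,"roll": 0},
    {"gripper": 70,"x": 1.5,"y": -2.4,"z": 0.4,"roll": 0}
  ]
}}

```text
time_s: 1.4
eef_pos: [0.5218, -0.0244, 0.3644]
eef_rot: [-0.0, 0.999, 0.055, -0.0]
wrist_force: [-0.1, -0.4, -0.7]
opening: 0.699
```

```bash
cat >> h.py <<'E'
def wrist(ctrl,name,pts=()):
    o=ctrl.get_obs();c=ctrl.camera("wrist");T=np.eye(4);T[:3,:3]=Ro.from_quat(np.roll(o["eef_rot"],-1)).as_matrix();T[:3,3]=o["eef_pos"]
    c["world_from_camera"]=T@c["tool_from_camera"];np.save(name+".npy",c,allow_pickle=True)
    im=cv2.resize(c["img"][:,:,::-1],(800,600))
    for P in pts:
        u=proj(c,P)/.7;cv2.circle(im,(int(u[0]),int(u[1])),4,(0,0,255),1)
    cv2.imwrite(f"pics/{name}.png",im);return c
E
python3 - <<'E'
from h import *
from bench import ctrl
o=ctrl.get_obs();plan(o,w(p,np.array([.082,.072,.36])),p[2])
c=wrist(ctrl,"wr1",[w(p,P) for P in [(.082,.072,.124),(0,.062,.06),(.05,.05,.075),(.15,.05,.075),(.04,-.07,.09),(0,.0,.0765)]])
print(c["tool_from_camera"].round(3).tolist())
E
```

```text
tool shift cm [ 1.6  -2.12  0.44] after roll: [ 1.59 -2.13  0.44] roll deg 0.25 tilt [-0.  0. -1.] t 1.4 open 0.699 F [-0.1 -0.4 -0.7]
[[1.0, 0.0, 0.001, 0.001], [0.001, -0.959, -0.285, -0.073], [0.001, 0.285, -0.959, 0.03], [0.0, 0.0, 0.0, 1.0]]
```

View pics/wr1.png

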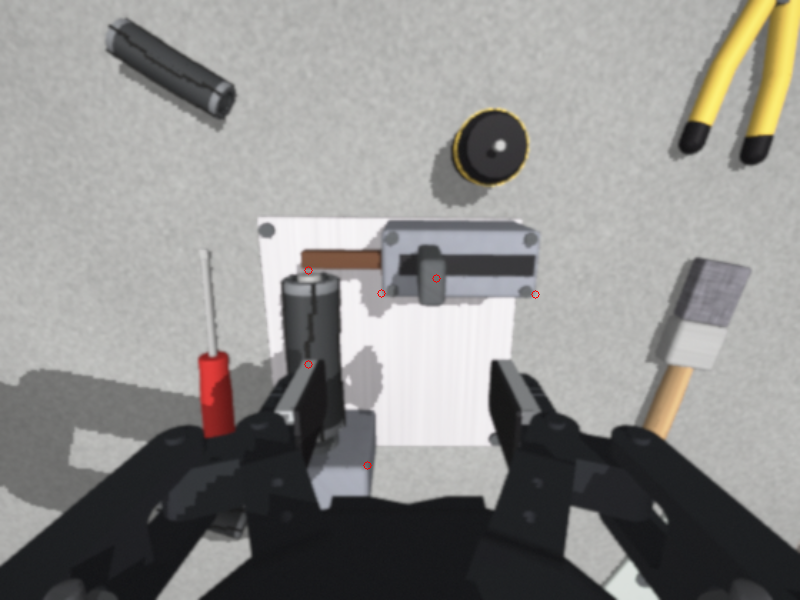

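Wrist view confirms the fit within 2 mm: housing corners at (383,297) and (537,297), handle top about (432,280), roller axis about x=312. Descending onto the handle.

Emit:
{"api": "move_arm", "payload": {
  "moves": [
    {"gripper": 70,"x": 1.4,"y": -2.1,"z": 0,"roll": 0.2},
    {"gripper": 70,"x": 0,"y": 0,"z": 5.0,"roll": 0},
    {"gripper": 70,"x": 0,"y": 0,"z": 4.0,"roll": 0},
    {"gripper": 70,"x": 0,"y": 0,"z": 1.6,"roll": 0}
  ]
}}

```text
time_s: 1.95
eef_pos: [0.5316, -0.0047, 0.2561]
eef_rot: [-0.001, 0.999, 0.051, -0.002]
wrist_force: [-0.8, 0.4, 0.8]
opening: 0.703
```

Emit:
{"api": "move_arm", "payload": {
  "moves": [
    {"gripper": 0,"x": 0,"y": 0,"z": 0,"roll": 0},
    {"gripper": 0,"x": 0,"y": 0,"z": 0,"roll": 0},
    {"gripper": 0,"x": 0,"y": 0,"z": 0,"roll": 0},
    {"gripper": 0,"x": 0,"y": 0,"z": 0,"roll": 0}
  ]
}}

```text
time_s: 2.45
eef_pos: [0.5334, -0.005, 0.2606]
eef_rot: [0.001, 0.999, 0.051, 0.001]
wrist_force: [-1.8, -0.8, 6.5]
opening: 0.158
```

Run:
```python
from h import *
from bench import ctrl
o=ctrl.get_obs();plan(o,w(p,np.array([.080,.0715,.258])),p[2]);print(o["eef_pos"])
```

```text
tool shift cm [ 0.03 -0.27  0.26] after roll: [ 0.03 -0.27  0.26] roll deg -0.11 tilt [ 0.003 -0.001 -1.   ] t 2.45 open 0.158 F [-1.8 -0.8  6.5]
[ 0.53344608 -0.00498239  0.26056013]
```

Emit:
{"api": "move_arm", "payload": {
  "moves": [
    {"gripper": 0,"x": 0.5,"y": 0,"z": 0,"roll": 0},
    {"gripper": 0,"x": 0.4,"y": 0,"z": 0,"roll": 0},
    {"gripper": 0,"x": 0.3,"y": 0,"z": 0,"roll": 0}
  ]
}}

```text
time_s: 2.82
eef_pos: [0.5435, -0.0039, 0.2603]
eef_rot: [0.001, 0.999, 0.052, -0.003]
wrist_force: [-24.2, -5.3, 25.3]
opening: 0.156
```

Emit:
{"api": "move_arm", "payload": {
  "moves": [
    {"gripper": 0,"x": 0.1,"y": 0,"z": -0.2,"roll": 0},
    {"gripper": 0,"x": 0,"y": 0,"z": 0,"roll": 0}
  ]
}}

```text
time_s: 3.08
eef_pos: [0.5445, -0.0039, 0.2606]
eef_rot: [0.0, 0.999, 0.052, -0.002]
wrist_force: [-8.6, -4.7, 1.7]
opening: 0.158
```

Emit:
{"api": "move_arm", "payload": {
  "moves": [
    {"gripper": 0,"x": 0.2,"y": 0,"z": 0,"roll": 0},
    {"gripper": 0,"x": 0.2,"y": 0,"z": 0,"roll": 0}
  ]
}}

```text
time_s: 3.32
eef_pos: [0.5485, -0.0035, 0.2606]
eef_rot: [0.0, 0.999, 0.052, -0.002]
wrist_force: [-8.5, -4.2, -0.1]
opening: 0.153
```

Emit:
{"api": "move_arm", "payload": {
  "moves": [
    {"gripper": 0,"x": 0.1,"y": 0,"z": 0,"roll": 0},
    {"gripper": 0,"x": 0,"y": 0,"z": 0,"roll": 0}
  ]
}}

```text
time_s: 3.58
eef_pos: [0.549, -0.0034, 0.2605]
eef_rot: [0.0, 0.999, 0.052, -0.003]
wrist_force: [-13.2, -5.9, 4.8]
opening: 0.155
```

Emit:
{"api": "move_arm", "payload": {
  "moves": [
    {"gripper": 0,"x": 0.2,"y": 0,"z": 0,"roll": 0},
    {"gripper": 0,"x": 0.1,"y": 0,"z": 0,"roll": 0},
    {"gripper": 0,"x": 0,"y": 0,"z": 0,"roll": 0}
  ]
}}

```text
time_s: 3.95
eef_pos: [0.5506, -0.0033, 0.2603]
eef_rot: [0.0, 0.999, 0.052, -0.006]
wrist_force: [-20.2, -6.9, 14.5]
opening: 0.155
```

Dead stop felt. Now the push.

Emit:
{"api": "move_arm", "payload": {
  "moves": [
    {"gripper": 0,"x": -0.8,"y": 0,"z": 0,"roll": 0},
    {"gripper": 0,"x": -0.8,"y": 0,"z": 0,"roll": 0},
    {"gripper": 0,"x": -0.6,"y": 0,"z": 0,"roll": 0},
    {"gripper": 0,"x": -0.3,"y": 0,"z": 0,"roll": 0}
  ]
}}

```text
time_s: 4.45
eef_pos: [0.5301, -0.0053, 0.2609]
eef_rot: [0.0, 0.999, 0.051, 0.003]
wrist_force: [17.3, 0.9, -18.9]
opening: 0.156
```

Emit:
{"api": "move_arm", "payload": {
  "moves": [
    {"gripper": 0,"x": -0.2,"y": 0,"z": 0,"roll": 0},
    {"gripper": 0,"x": -0.1,"y": 0,"z": 0,"roll": 0},
    {"gripper": 0,"x": 0,"y": 0,"z": 0,"roll": 0}
  ]
}}

```text
time_s: 4.82
eef_pos: [0.5268, -0.0057, 0.2608]
eef_rot: [0.0, 0.999, 0.051, 0.002]
wrist_force: [8.4, -2.5, -11.6]
opening: 0.158
```

Still running freely at 8 N; push on.

Emit:
{"api": "move_arm", "payload": {
  "moves": [
    {"gripper": 0,"x": -0.2,"y": 0,"z": 0,"roll": 0},
    {"gripper": 0,"x": -0.2,"y": 0,"z": 0,"roll": 0},
    {"gripper": 0,"x": 0,"y": 0,"z": 0,"roll": 0}
  ]
}}

```text
time_s: 5.2
eef_pos: [0.5238, -0.006, 0.2609]
eef_rot: [0.0, 0.999, 0.051, 0.004]
wrist_force: [17.9, -0.8, -18.5]
opening: 0.155
```

Emit:
{"api": "move_arm", "payload": {
  "moves": [
    {"gripper": 0,"x": -0.2,"y": 0,"z": 0,"roll": 0},
    {"gripper": 0,"x": 0,"y": 0,"z": 0,"roll": 0}
  ]
}}

```text
time_s: 5.45
eef_pos: [0.523, -0.0061, 0.2611]
eef_rot: [0.0, 0.999, 0.051, 0.006]
wrist_force: [24.5, 0.8, -25.0]
opening: 0.155
```

Emit:
{"api": "move_arm", "payload": {
  "moves": [
    {"gripper": 0,"x": 0.9,"y": 0,"z": 0,"roll": 0},
    {"gripper": 0,"x": 0.9,"y": 0,"z": 0,"roll": 0},
    {"gripper": 0,"x": 0.9,"y": 0,"z": 0,"roll": 0},
    {"gripper": 0,"x": 0.7,"y": 0,"z": 0,"roll": 0},
    {"gripper": 0,"x": 0.2,"y": 0,"z": 0,"roll": 0}
  ]
}}

```text
time_s: 6.08
eef_pos: [0.5551, -0.0028, 0.2606]
eef_rot: [0.0, 0.999, 0.052, -0.001]
wrist_force: [-6.6, -4.5, -0.4]
opening: 0.156
```

Emit:
{"api": "move_arm", "payload": {
  "moves": [
    {"gripper": 0,"x": 0.2,"y": 0,"z": 0,"roll": 0},
    {"gripper": 0,"x": 0.2,"y": 0,"z": 0,"roll": 0},
    {"gripper": 0,"x": 0.1,"y": 0,"z": 0,"roll": 0}
  ]
}}

```text
time_s: 6.45
eef_pos: [0.5598, -0.0023, 0.2606]
eef_rot: [0.0, 0.999, 0.052, -0.002]
wrist_force: [-5.8, -4.2, 0.9]
opening: 0.154
```

Emit:
{"api": "move_arm", "payload": {
  "moves": [
    {"gripper": 0,"x": 0.6,"y": 0,"z": 0,"roll": 0},
    {"gripper": 0,"x": 0.6,"y": 0,"z": 0,"roll": 0},
    {"gripper": 0,"x": 0.6,"y": 0,"z": 0,"roll": 0},
    {"gripper": 0,"x": 0.4,"y": 0,"z": 0,"roll": 0},
    {"gripper": 0,"x": 0.2,"y": 0,"z": 0,"roll": 0}
  ]
}}

```text
time_s: 7.08
eef_pos: [0.5838, 0.0001, 0.2606]
eef_rot: [0.0, 0.999, 0.051, -0.002]
wrist_force: [-6.3, -4.6, 1.1]
opening: 0.153
```

Run:
```python
from h import *
from bench import ctrl
o=ctrl.get_obs();plan(o,w(p,np.array([.132,.072,.258])),p[2]);print(o["eef_pos"])
c=ctrl.camera("scene");np.save("s1.npy",c,allow_pickle=True)
cv2.imwrite("pics/s1.png",cv2.resize(c["img"][140:300,80:300,::-1],None,fx=3,fy=3))
```

```text
tool shift cm [ 0.17 -0.34  0.26] after roll: [ 0.17 -0.34  0.26] roll deg -0.11 tilt [-0.003 -0.001 -1.   ] t 7.08 open 0.153 F [-6.3 -4.6  1.1]
[5.83767421e-01 1.30391135e-04 2.60602713e-01]
```

View pics/s1.png

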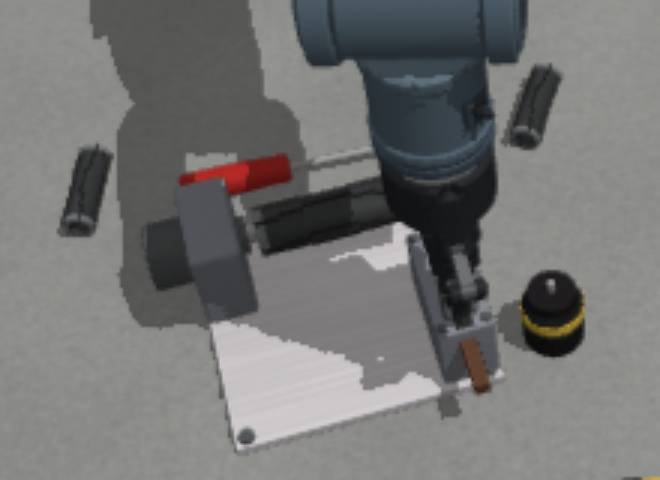

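The picture shows the bolt sticking out behind the housing at (475,365) and the roller still on its spindle. Pulling on to the end stop.

Emit:
{"api": "move_arm", "payload": {
  "moves": [
    {"gripper": 0,"x": 0.2,"y": 0,"z": 0,"roll": 0},
    {"gripper": 0,"x": 0.2,"y": 0,"z": 0,"roll": 0},
    {"gripper": 0,"x": 0.1,"y": 0,"z": 0,"roll": 0}
  ]
}}

```text
time_s: 7.5
eef_pos: [0.5868, 0.0004, 0.2604]
eef_rot: [0.0, 0.999, 0.052, -0.005]
wrist_force: [-24.7, -7.7, 11.4]
opening: 0.153
```

Emit:
{"api": "move_arm", "payload": {
  "moves": [
    {"gripper": 0,"x": -0.1,"y": 0,"z": 0,"roll": 0},
    {"gripper": 50,"x": 0,"y": 0,"z": 0,"roll": 0},
    {"gripper": 65,"x": 0,"y": 0,"z": 0,"roll": 0},
    {"gripper": 70,"x": 0,"y": 0,"z": -2,"roll": 0},
    {"gripper": 70,"x": 0,"y": 0,"z": -5,"roll": 0}
  ]
}}

```text
time_s: 8.12
eef_pos: [0.5878, 0.0013, 0.3303]
eef_rot: [-0.001, 0.999, 0.052, -0.002]
wrist_force: [0.2, -0.5, -0.1]
opening: 0.7
```

Run:
```python
from h import *
from bench import ctrl
o=ctrl.get_obs();plan(o,w(p,np.array([.001,-.003,.33])),p[2]);print(o["eef_pos"])
```

```text
tool shift cm [-13.33   7.26   0.07] after roll: [-13.35   7.24   0.07] roll deg -0.1 tilt [-0.004  0.001 -1.   ] t 8.12 open 0.7 F [ 0.2 -0.5 -0.1]
[0.58781234 0.0013396  0.3302955 ]
```

Emit:
{"api": "move_arm", "payload": {
  "moves": [
    {"gripper": 70,"x": -4.5,"y": 2.4,"z": 0,"roll": -0.1},
    {"gripper": 70,"x": -4.5,"y": 2.4,"z": 0,"roll": 0},
    {"gripper": 70,"x": -4.2,"y": 2.4,"z": 0,"roll": 0},
    {"gripper": 70,"x": 0,"y": 0,"z": 3,"roll": 0},
    {"gripper": 70,"x": 0,"y": 0,"z": 0,"roll": 0}
  ]
}}

```text
time_s: 8.75
eef_pos: [0.4641, -0.0843, 0.3007]
eef_rot: [-0.0, 0.999, 0.052, -0.001]
wrist_force: [0.1, 0.4, 1.0]
opening: 0.698
```

Run:
```python
from h import *
from bench import ctrl
o=ctrl.get_obs();plan(o,w(p,np.array([.002,-.003,.2145])),p[2]);print(o["eef_pos"])
c=wrist(ctrl,"wr2",[w(p,P) for P in [(0,.062,.06),(0,-.0025,.0765),(0,.0555,.0765)]]+[w(q,P) for P in [(-.07,-.09,.03),(.07,-.09,.03),(.07,.09,.03),(-.07,.09,.03)]])
```

```text
tool shift cm [-0.03  0.02  8.62] after roll: [-0.03  0.02  8.62] roll deg -0.06 tilt [-0.001  0.001 -1.   ] t 8.75 open 0.698 F [0.1 0.4 1. ]
[ 0.46407581 -0.08430796  0.30068829]
```

View pics/wr2.png

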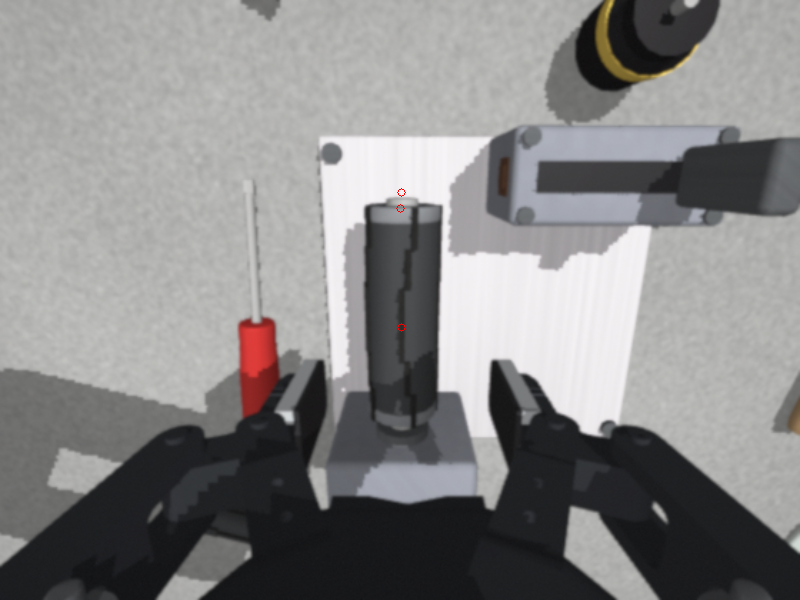

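The wrist view shows the bolt tip flush in its housing at (505,177), the handle far right, and the roller centred between the fingers with its end at (403,204). Descend and grip.

Emit:
{"api": "move_arm", "payload": {
  "moves": [
    {"gripper": 70,"x": 0,"y": 0,"z": 4.3,"roll": 0},
    {"gripper": 70,"x": 0,"y": 0,"z": 3.3,"roll": 0},
    {"gripper": 70,"x": 0,"y": 0,"z": 1.0,"roll": 0},
    {"gripper": 30,"x": 0,"y": 0,"z": 0,"roll": 0},
    {"gripper": 0,"x": 0,"y": 0,"z": 0,"roll": 0}
  ]
}}

```text
time_s: 9.43
eef_pos: [0.464, -0.0842, 0.2155]
eef_rot: [-0.0, 0.999, 0.053, -0.002]
wrist_force: [-8.6, -2.9, 1.3]
opening: 0.421
```

Emit:
{"api": "move_arm", "payload": {
  "moves": [
    {"gripper": 0,"x": 0,"y": 0,"z": 0,"roll": 0},
    {"gripper": 0,"x": 0,"y": 0,"z": 0,"roll": 0}
  ]
}}

```text
time_s: 9.68
eef_pos: [0.4639, -0.0842, 0.2155]
eef_rot: [-0.0, 0.999, 0.053, -0.002]
wrist_force: [-7.7, -1.6, 0.2]
opening: 0.424
```

Emit:
{"api": "move_arm", "payload": {
  "moves": [
    {"gripper": 0,"x": -0.1,"y": 0,"z": -0.1,"roll": 0},
    {"gripper": 0,"x": 0,"y": 0,"z": -0.1,"roll": 0},
    {"gripper": 0,"x": 0,"y": 0,"z": 0,"roll": 0}
  ]
}}

```text
time_s: 10.05
eef_pos: [0.4635, -0.0843, 0.2171]
eef_rot: [-0.0, 0.999, 0.053, -0.001]
wrist_force: [-6.7, -0.5, 0.9]
opening: 0.418
```

Emit:
{"api": "move_arm", "payload": {
  "moves": [
    {"gripper": 0,"x": -0.1,"y": 0,"z": -0.1,"roll": 0},
    {"gripper": 0,"x": -0.1,"y": 0,"z": 0,"roll": 0},
    {"gripper": 0,"x": 0,"y": 0,"z": 0,"roll": 0}
  ]
}}

```text
time_s: 10.42
eef_pos: [0.4623, -0.0848, 0.2183]
eef_rot: [0.0, 0.999, 0.052, 0.001]
wrist_force: [1.2, -0.2, -1.9]
opening: 0.421
```

Now floating freely, carrying about 0.19 kg. Slide off along stand +y.

Emit:
{"api": "move_arm", "payload": {
  "moves": [
    {"gripper": 0,"x": 0,"y": -0.8,"z": 0,"roll": 0},
    {"gripper": 0,"x": 0,"y": -1.2,"z": 0,"roll": 0},
    {"gripper": 0,"x": 0,"y": -1.2,"z": 0,"roll": 0}
  ]
}}

```text
time_s: 10.8
eef_pos: [0.4583, -0.0518, 0.2178]
eef_rot: [-0.0, 0.999, 0.052, 0.0]
wrist_force: [0.7, -0.5, -0.9]
opening: 0.419
```

Emit:
{"api": "move_arm", "payload": {
  "moves": [
    {"gripper": 0,"x": 0,"y": -1.5,"z": 0,"roll": 0},
    {"gripper": 0,"x": 0,"y": -1.5,"z": 0,"roll": 0},
    {"gripper": 0,"x": 0,"y": -1.5,"z": 0,"roll": 0}
  ]
}}

```text
time_s: 11.18
eef_pos: [0.4535, -0.0068, 0.2177]
eef_rot: [-0.0, 0.999, 0.053, 0.0]
wrist_force: [-0.5, -0.3, -2.3]
opening: 0.425
```

Emit:
{"api": "move_arm", "payload": {
  "moves": [
    {"gripper": 0,"x": 0,"y": -1.5,"z": 0,"roll": 0},
    {"gripper": 0,"x": 0,"y": -1.5,"z": 0,"roll": 0},
    {"gripper": 0,"x": 0,"y": -1.5,"z": 0,"roll": 0},
    {"gripper": 0,"x": 0,"y": -1.5,"z": 0,"roll": 0},
    {"gripper": 0,"x": 0,"y": 0,"z": 0,"roll": 0}
  ]
}}

```text
time_s: 11.8
eef_pos: [0.4471, 0.0527, 0.2176]
eef_rot: [-0.0, 0.999, 0.053, -0.0]
wrist_force: [-0.0, -0.7, -2.1]
opening: 0.414
```

Run:
```python
from h import *
from bench import ctrl
o=ctrl.get_obs();plan(o,w(q,np.array([0,0,.27])),q[2]);plan(o,w(p,np.array([0,.15,.2183])),p[2]);print(o["eef_pos"],w(q,(0,0,0)),q[2])
c=wrist(ctrl,"wr3",[w(q,P) for P in [(-.07,-.09,.03),(.07,-.09,.03),(.07,.09,.03),(-.07,.09,.03)]])
```

```text
tool shift cm [  5.26 -27.55  -5.24] after roll: [  6.37 -27.31  -5.24] roll deg -2.33 tilt [-0.  0. -1.] t 11.8 open 0.414 F [-0.  -0.7 -2.1]
tool shift cm [ 0.01 -1.48 -0.07] after roll: [ 0.01 -1.48 -0.07] roll deg 0.09 tilt [-0.  0. -1.] t 11.8 open 0.414 F [-0.  -0.7 -2.1]
[0.44712577 0.05270438 0.21760128] [0.47014754 0.33218388 0.        ] 0.1472014514098042
```

View pics/wr3.png

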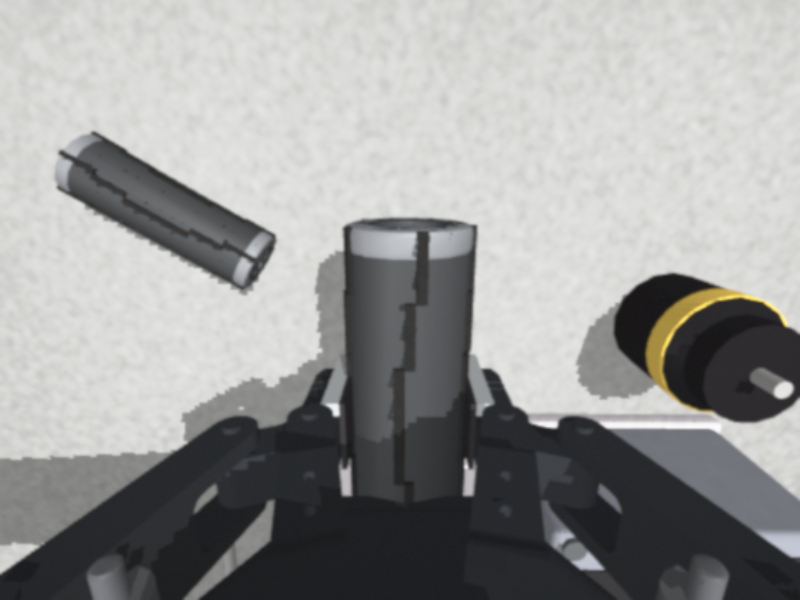

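The view shows the roller held level and clear of the spindle, its free end at (410,225), with the motor well to the right. Raise and travel.

Emit:
{"api": "move_arm", "payload": {
  "moves": [
    {"gripper": 0,"x": 0,"y": -1.5,"z": 0,"roll": 0},
    {"gripper": 0,"x": 0,"y": -1,"z": -1.5,"roll": -0.5},
    {"gripper": 0,"x": 0.5,"y": -1.5,"z": -1.5,"roll": -0.5},
    {"gripper": 0,"x": 1,"y": -2.5,"z": -1,"roll": -0.5},
    {"gripper": 0,"x": 1,"y": -2.5,"z": -1,"roll": -0.5}
  ]
}}

```text
time_s: 12.48
eef_pos: [0.4622, 0.1456, 0.2697]
eef_rot: [-0.0, 0.998, 0.07, 0.001]
wrist_force: [0.1, -0.4, -1.8]
opening: 0.42
```

Emit:
{"api": "move_arm", "payload": {
  "moves": [
    {"gripper": 0,"x": 1,"y": -3,"z": 0,"roll": -0.3},
    {"gripper": 0,"x": 1,"y": -2,"z": 0,"roll": 0},
    {"gripper": 0,"x": 0,"y": -1,"z": 0,"roll": 0},
    {"gripper": 0,"x": 0,"y": 0,"z": 0,"roll": 0}
  ]
}}

```text
time_s: 12.98
eef_pos: [0.4725, 0.207, 0.2681]
eef_rot: [0.0, 0.997, 0.073, 0.0]
wrist_force: [0.8, -0.2, -1.3]
opening: 0.423
```

Run:
```python
from h import *
from bench import ctrl
o=ctrl.get_obs();plan(o,w(q,np.array([0,0,.27])),q[2]);print(o["eef_pos"])
c=wrist(ctrl,"wr4",[w(q,P) for P in [(-.07,-.09,.03),(.07,-.09,.03),(.07,.09,.03),(-.07,.09,.03)]])
```

```text
tool shift cm [  1.6  -12.41  -0.19] after roll: [  1.61 -12.41  -0.19] roll deg -0.04 tilt [ 0. -0. -1.] t 12.97 open 0.423 F [ 0.8 -0.2 -1.3]
[0.47246492 0.20703268 0.26810032]
```

View pics/wr4.png

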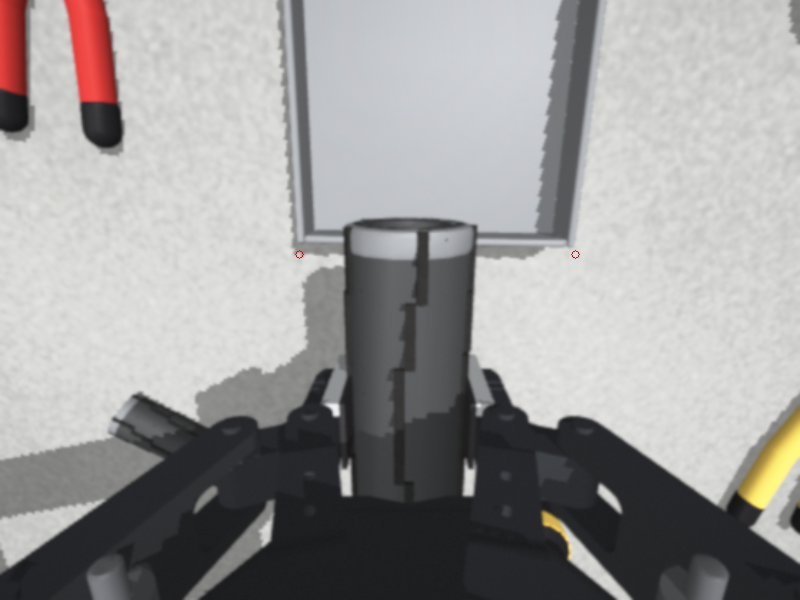

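The near tray rim shows at (296,245)–(574,243), so the tray is about 5 mm farther in +y than I estimated. Go there, lower to about 1 cm above contact.

Emit:
{"api": "move_arm", "payload": {
  "moves": [
    {"gripper": 0,"x": 0.5,"y": -4,"z": 0,"roll": 0},
    {"gripper": 0,"x": 0.5,"y": -4.5,"z": 0,"roll": 0},
    {"gripper": 0,"x": 0.5,"y": -3,"z": 0,"roll": 0},
    {"gripper": 0,"x": 0,"y": -1.4,"z": 1,"roll": 0},
    {"gripper": 0,"x": 0,"y": 0,"z": 1.5,"roll": 0}
  ]
}}

```text
time_s: 13.65
eef_pos: [0.4689, 0.336, 0.2419]
eef_rot: [0.0, 0.997, 0.073, 0.0]
wrist_force: [-0.2, 0.1, -2.4]
opening: 0.42
```

Emit:
{"api": "move_arm", "payload": {
  "moves": [
    {"gripper": 0,"x": 0,"y": 0,"z": 2,"roll": 0},
    {"gripper": 0,"x": 0,"y": 0,"z": 2,"roll": 0},
    {"gripper": 0,"x": 0,"y": 0,"z": 1,"roll": 0},
    {"gripper": 0,"x": 0,"y": 0,"z": 0.4,"roll": 0},
    {"gripper": 0,"x": 0,"y": 0,"z": 0,"roll": 0}
  ]
}}

```text
time_s: 14.28
eef_pos: [0.4693, 0.3361, 0.1887]
eef_rot: [-0.0, 0.997, 0.072, 0.0]
wrist_force: [0.2, -0.4, -1.8]
opening: 0.418
```

Emit:
{"api": "move_arm", "payload": {
  "moves": [
    {"gripper": 0,"x": 0,"y": 0,"z": 0.3,"roll": 0},
    {"gripper": 0,"x": 0,"y": 0,"z": 0.2,"roll": 0},
    {"gripper": 0,"x": 0,"y": 0,"z": 0,"roll": 0}
  ]
}}

```text
time_s: 14.65
eef_pos: [0.469, 0.3362, 0.1838]
eef_rot: [-0.0, 0.997, 0.072, 0.0]
wrist_force: [0.3, -0.2, -1.2]
opening: 0.419
```

Emit:
{"api": "move_arm", "payload": {
  "moves": [
    {"gripper": 0,"x": 0,"y": 0,"z": 0.2,"roll": 0},
    {"gripper": 0,"x": 0,"y": 0,"z": 0,"roll": 0}
  ]
}}

```text
time_s: 14.9
eef_pos: [0.469, 0.3361, 0.1816]
eef_rot: [0.0, 0.997, 0.072, -0.0]
wrist_force: [0.2, 0.0, -1.8]
opening: 0.418
```

Emit:
{"api": "move_arm", "payload": {
  "moves": [
    {"gripper": 0,"x": 0,"y": 0,"z": 0.1,"roll": 0},
    {"gripper": 0,"x": 0,"y": 0,"z": 0,"roll": 0}
  ]
}}

```text
time_s: 15.15
eef_pos: [0.469, 0.3362, 0.1806]
eef_rot: [0.0, 0.997, 0.072, -0.0]
wrist_force: [0.6, -0.1, -1.6]
opening: 0.42
```

Emit:
{"api": "move_arm", "payload": {
  "moves": [
    {"gripper": 0,"x": 0,"y": 0,"z": 0.1,"roll": 0},
    {"gripper": 0,"x": 0,"y": 0,"z": 0.1,"roll": 0},
    {"gripper": 0,"x": 0,"y": 0,"z": 0,"roll": 0}
  ]
}}

```text
time_s: 15.52
eef_pos: [0.4692, 0.3362, 0.1794]
eef_rot: [0.0, 0.997, 0.072, 0.0]
wrist_force: [-2.7, -1.8, 5.6]
opening: 0.423
```

Contact at 5.6 N: the roller is resting on the tray floor. Release and rise.

Emit:
{"api": "move_arm", "payload": {
  "moves": [
    {"gripper": 48,"x": 0,"y": 0,"z": 0,"roll": 0},
    {"gripper": 58,"x": 0,"y": 0,"z": 0,"roll": 0},
    {"gripper": 65,"x": 0,"y": 0,"z": 0,"roll": 0},
    {"gripper": 65,"x": 0,"y": 0,"z": -1,"roll": 0},
    {"gripper": 65,"x": 0,"y": 0,"z": -3,"roll": 0}
  ]
}}

```text
time_s: 16.15
eef_pos: [0.4683, 0.3358, 0.218]
eef_rot: [0.001, 0.997, 0.072, -0.002]
wrist_force: [0.3, 0.3, 0.8]
opening: 0.648
```

Emit:
{"api": "move_arm", "payload": {
  "moves": [
    {"gripper": 65,"x": 0,"y": 0,"z": -4,"roll": 0},
    {"gripper": 65,"x": 0,"y": 0,"z": -5,"roll": 0},
    {"gripper": 65,"x": 0,"y": 5,"z": -5,"roll": 0},
    {"gripper": 65,"x": -4,"y": 5,"z": 0,"roll": 0},
    {"gripper": 65,"x": -4,"y": 4,"z": 0,"roll": 0}
  ]
}}

```text
time_s: 16.77
eef_pos: [0.4095, 0.1917, 0.3542]
eef_rot: [0.0, 0.997, 0.072, 0.001]
wrist_force: [0.6, -1.2, 0.5]
opening: 0.653
```

Run:
```python
from h import *
from bench import ctrl
o=ctrl.get_obs();print(o["eef_pos"],o["time_s"],o["wrist_force"])
c=ctrl.camera("scene");np.save("s2.npy",c,allow_pickle=True)
cv2.imwrite("pics/s2.png",cv2.resize(c["img"][130:350,80:460,::-1],None,fx=2.1,fy=2.1))
```

```text
[0.40947565 0.19169143 0.35424604] 16.775 [ 0.5935918  -1.18790385  0.48421671]
```

View pics/s2.png

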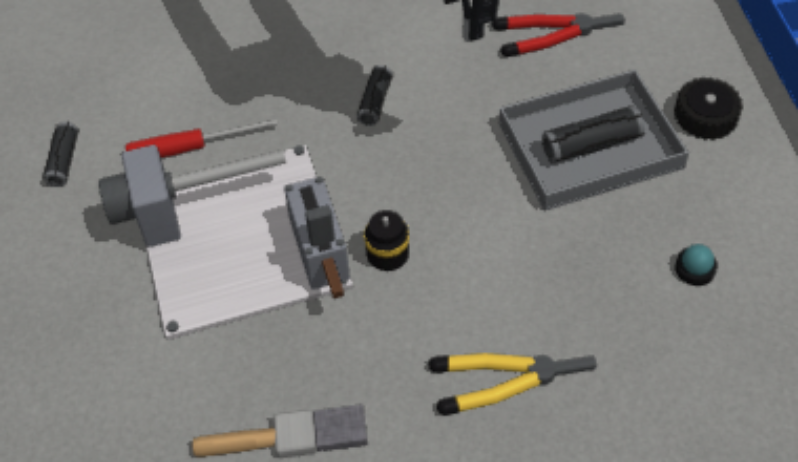

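The roller lies centred in the tray at (595,133), the spindle is bare, the bolt is drawn at (333,280), and the bystanders are where they were. Handing in.

```bash
python3 -c "
from h import *
from bench import ctrl
a=load('s2');b=ctrl.camera('scene')
r=np.s_[170:250,310:410];print('tray change',np.abs(a['img'][r].astype(int)-b['img'][r]).mean())
print(plane(b,(80+595/2.1,130+133/2.1),.04),w(q,(0,.005,0)),ctrl.hand_in())"
```

```text
tray change 0.34975
the job is handed in; nothing more can be done
[0.48467402 0.33516228 0.04      ] [0.46941419 0.3371298  0.        ] None
```

The job is done and handed in at about 17 s of the 64 s allowed. The roller is lying in the tray and the bolt is drawn.

- **Bolt:** I pulled it until the force rose to about 20 N, pushed it back until it stopped dead at about 25 N, and pulled again. It then ran freely at about 7 N to a hard stop after about 60 mm of travel. I felt only one dead pull where the task says two to five; an earlier 24 N reading during that pull may have been another one.
- **Roller:** I gripped it, raised it about 2 mm so it floated free of the spindle, and slid it off while holding it. I lowered it until it touched the tray floor at 5.6 N and only then released it.

**Last checks:**
- The last picture viewed shows the roller flat inside the tray, the bolt still drawn out, and the bystanders looking undisturbed.
- A second picture showed no change in the tray, so the roller was at rest, and the gripper is clear of everything.
- The roller's measured position is within about 15 mm of the tray's centre, well inside the limits.
- My first estimate of the tray's position was about 5 mm off along y. I corrected it from the wrist camera before laying the roller down.

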